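Work a stuck beaker out of its nested stack

ROBOT

A 7-joint arm with a two-finger parallel gripper is mounted at the origin on a cart in front of the work surface, level with it; the furniture and walls round the work are solid. World frame = base frame: x ahead of the robot, y to its left, z up, the work surface at z = 0. Lengths are in m, angles in rad, forces in N, time in s.
With the tool pointing down it reaches from about 0.425 to 0.925 m from the base axis. Payload 6.8 kg.
Tool frame: the origin (TCP) lies between the finger pads, 19 mm behind the fingertips; this is the grasp point; z points along the fingers, y is the line along which they close (so a half turn about z gives the same grasp; the last joint's range is limited). The gripper opens to 85 mm and grips with 20 to 120 N. Pads are 22 mm wide; open, the fingers measure 114 mm over their backs; the gripper's body (76 mm by 85 mm) begins 54 mm behind the grasp point. The pads swing forward as they close: fully open they stand 13 mm farther back than shut.
Start: joints at [1.2, 0.477, 0.022, 1.555, -0.011, 1.109, -0.083], TCP at [0.175, -0.652, 0.25] pointing down, gripper open.
Joint ranges: [-2.96, 2.96], [-0.34, 2.1], [-1.41, 1.46], [0.24, 2.44], [-1.37, 4.51], [0.17, 1.92], [-2.96, 2.96]. Speed limits (rad/s): [2.39, 2.39, 3.14, 3.14, 3.14, 3.14, 3.14].

INTERFACE

Orientations are given as a unit quaternion [w, x, y, z].
In Python, from station import bot gives the robot as it stands.
- The arm moves only by the tool servo_tool, never from a script. Its argument "motion" is a list that holds one entry, the list of rows, each a list of 5 numbers: the opening, from 0 (shut) to 1 (fully open), then the shift along the world's x, y, z each as a share of 0.04 m, from -1 to 1, then the turn about the world's z as a share of 0.12 rad, from -1 to 1. A call has 1 to 20 rows; each row shifts and turns the commanded pose from where the row before left it; what a row does not reach is not made up. A row lasts 1/10 s, in which the tool goes at most 50 mm and 8.59 degrees, less where a joint would pass 70% of its speed; a pose out of reach is approached as far as the arm can. A call with a number of a shift or a turn outside -1 to 1 is refused whole. A call with a gripper value outside its range is refused whole. The fingers move at their own pace and stop on an object; "newtons" is the grip in N (left out, the last holds). Time passes only in rows, so rows that do not move let the fingers close. It gives the time, the measured TCP pose, the force, the opening and the grip force at its end, in the units of the state.
- bot.get_obs(): the state, without advancing time (a new reading comes with each control period).
- bot.read_camera(name): name is "side" or "top"; returns (picture, depth): 384x512x3 uint8, red, green, blue; 384x512 float32, m along the optical axis (not along the pixel's ray), 0 where there is no reading.
- bot.get_calibration(name): a dict with "fovy" (degrees; the focal length in pixels is half the picture's height over the tangent of half this angle, whatever the lens; pixels are square), "cx", "cy" (the principal point, pixels), "view" (4x4, takes a point from world to camera coordinates). Camera axes: x right, y down, z forward; pixel columns grow to the right and rows downward; lengths in m; the calibration is good to about 2 mm. A picture is of the moment at which its call begins. get_calibration takes no time and is no camera call.
- bot.hand_in(): hands the job in; it is judged then, once.
The state is a dict: "t": time; "q": joint angles; "joint_vel": joint speeds; "joint_torque": joint torques, N m; "eef_pos": TCP position; "tool_rot": TCP orientation; "contact_force": force on the tool from outside, world axes, zero at the start; "torque": the same for the moment, N m; "gripper_width": opening from 0.0 (shut) to 1.0 (fully open); "grasp_force": force on a finger pad.
Only numpy, scipy, OpenCV 4.12 (cv2) and the standard library are available. Lean on these libraries where they do the work, as an engineer would, in place of code of your own. Each camera call takes 0.05 s, during which the arm holds its last target. There are 200 camera calls.

TASK

The steel beaker has stuck in the blue beaker it is nested in. Break its grip by twisting it to and fro, feeling for the hidden stop at either end of its turn and never forcing it against them, and ease it straight up and off without pulling the blue beaker up out of the grey nest; then lower it upright onto the middle of the round black coaster and let go only once it stands there. Leave the blue beaker seated in the nest and do not disturb the brown bottle, the petri dish or the small vial.

Things in the scene. Friction and masses are not known exactly. Their poses are not given: they have to be found in the camera images.
- inner_beaker: Steel beaker, open at the top, loose, 0.1 kg, 110 mm tall. Wall 51 mm outer diameter, 2.5 mm thick (54 mm over the 3 mm rolled rim); inner floor 46 mm up. It stands on a round boss 30 mm across, 16 mm high, with two fins out to 22 mm radius; the wall reaches 51 mm at 23 mm. Origin at the centre of its underside, z up. At the start it stands on the blue inner floor, its upper 46 mm sticking out.
- grip (a point): Point on the steel beaker's axis 90 mm above its underside, where the TCP may go to grasp it from above (any yaw); fingertips stay clear of the blue rim. Plain round wall: grip with 40 to 50 N. A stop is felt as torque about the vertical: a rise of 0.15 N m over that in free turning tells it; turn back then, a further 0.15 rad is too much. Once the beaker has risen 15 mm the stops no longer act.
- outer_beaker: Blue plastic beaker, loose, 0.27 to 0.40 kg, 70 mm tall. Square foot 64 x 64 mm, 14 mm high; round wall above, 63 mm outer diameter (66 mm at the rim); inner floor 6 mm above its underside. Origin at the centre of its underside, z up. Hidden inside, stiff sprung stops catch the steel fins: it can turn only about 0.36 to 0.5 rad in all, and where in that span it starts is unknown.
- pads (a point): Centre of three sprung rubber pads, 32 to 42 mm above the blue underside, that squeeze the steel wall with 7 to 11 N of friction: more than the blue one weighs, so a straight pull lifts both. While being turned it slips up easily, at about 5 mm per rad; pull felt over about 2 N (its own weight is 1 N): hardly lift and turn on. Free after 15 mm; clear of the blue rim after 64.
- nest: Grey plastic nest fixed to the worktop, 83 x 83 x 22 mm, with a square recess 66 x 66 mm, 16 mm deep (floor 6 mm above the worktop), in which the blue beaker's square foot stands and cannot turn, though it can be lifted out. Origin at the centre of its underside, z up, x and y along its sides.
- coaster: Round black rubber coaster fixed to the worktop, 100 mm in diameter, 6 mm thick. Origin at the centre of its underside; its top is 6 mm above.
- dye_bottle: Bystander: brown bottle with a black cap, 44 mm diameter, 85 mm tall, standing loose. Origin at the centre of its underside.
- dish: Bystander: round petri dish, 60 mm diameter, 15 mm high, loose. Origin at the centre of its underside.
- vial: Bystander: small white vial with a blue cap, 12 mm diameter, 32 mm tall, standing loose. Origin at the centre of its underside.
Things that resemble listed ones, but are neither listed nor needed, are in the scene too. Of the things shaped like the outer_beaker, the blue one is meant.

How it is judged:
On the way, in this order (a step that is already met when the one before it is completed fails the run):
1. the steel beaker is lifted clear above the blue one, which stays seated in the nest (z of inner_beaker in the frame of outer_beaker above 0.07 m and z of outer_beaker in the frame of nest below 0.009 m), for 0.1 s.
2. the steel beaker stands on the coaster while the fingers still hold it (contact force between inner_beaker and coaster above 0.2 N and contact force between the fingers and inner_beaker above 0.3 N and horizontal distance between inner_beaker and coaster below 0.025 m), for 0.05 s.
At the end, for the whole second after the job is handed in: The steel beaker stands upright (within 0.08 rad) and at rest on the coaster, its axis within 25 mm of the coaster's centre; the blue beaker is seated in the nest (underside no more than 3 mm above the recess floor, within 6 mm of centre, upright within 0.05 rad) (horizontal distance between inner_beaker and coaster below 0.025 m and z of inner_beaker in the frame of coaster between 0.003 and 0.009 m and angle between inner_beaker's own z axis and vertical below 0.08 rad and linear speed of inner_beaker below 0.02 m/s and z of outer_beaker in the frame of nest below 0.009 m and angle between outer_beaker's own z axis and vertical below 0.05 rad and horizontal distance between outer_beaker and nest below 0.006 m); the robot touches nothing.
It fails at once if the blue beaker is pulled up more than 7 mm off the floor of its nest (z of outer_beaker in the frame of nest above 0.013 m).
It fails at once if the steel beaker is tipped more than 0.5 rad (angle between inner_beaker's own z axis and vertical above 0.5 rad).
It fails at once if the brown bottle, the dish or the vial is moved more than 25 mm or tipped over (distance of any of dye_bottle, dish, vial from where it was at the start of the episode above 0.025 m or angle between any of dye_bottle, vial's own z axis and vertical above 0.6 rad).
It fails at once if the steel beaker is forced round against a stop (or otherwise pressed on the blue one) with over 55 N (contact force between inner_beaker and outer_beaker above 55 N).
It also fails if it takes over 61 s, if anything falls off the work surface, if the arm or the gripper's body presses on something with over 40 N, if the wrist force passes 120 N, or if a joint passes its speed limit or range.

## Working session

There is one attempt and no reset: what is moved stays moved. The work goes in short steps, Python scripts to look and compute and a tool call to move; the robot and the scene stay as the last step left them, time stands still between calls to the robot, and variables do not carry over. Pictures are saved under pics/ and viewed, at most 10 in all, crops included, and the job is handed in when it is done.

Besides the shell and the picture viewer there is one more tool, called after "Call:" by a JSON object that holds its "method" and its "body". servo_tool: Moves the arm, as the interface text tells. Shift numbers are shares of 0.04 m and turn numbers shares of 0.12 rad, none past 1 either way. Its arguments: {"type":"object","properties":{"motion":{"type":"array"},"newtons":{"type":"number"}},"required":["motion"]}

```bash
mkdir -p pics; ls; python3 - <<'E'
from station import bot
import cv2,numpy as np
for n in("top","side"):
    p,d=bot.read_camera(n); np.savez(f"pics/{n}0.npz",p=p,d=d); cv2.imwrite(f"pics/{n}0.png",p[:,:,::-1])
    c=bot.get_calibration(n);print(n,c["fovy"],c["cx"],c["cy"],np.round(c["view"],3).tolist())
o=bot.get_obs();print({k:np.round(v,3).tolist() for k,v in o.items()})
E
```

```text
pics
top 50.602867576444176 258.307353724514 192.41517349119164 [[-0.002, -1.0, 0.011, -0.173], [-0.985, 0.0, -0.175, 0.504], [0.175, -0.011, -0.984, 1.073], [0.0, 0.0, 0.0, 1.0]]
side 43.724479575123915 255.63835408068803 192.59201604518316 [[-0.917, -0.399, -0.0, 0.402], [-0.177, 0.409, -0.895, 0.224], [0.357, -0.821, -0.446, 0.856], [0.0, 0.0, 0.0, 1.0]]
{'t': 0.1, 'q': [1.2, 0.478, 0.022, 1.556, -0.012, 1.109, -0.083], 'joint_vel': [0.001, -0.002, 0.001, -0.001, 0.0, -0.001, 0.0], 'joint_torque': [0.004, -59.775, 1.613, -28.196, 0.013, 0.005, -0.0], 'eef_pos': [0.175, -0.651, 0.249], 'tool_rot': [-0.001, 0.991, 0.131, -0.0], 'contact_force': [0.371, 0.621, 0.948], 'torque': [0.02, -0.009, 0.022], 'grasp_force': 0.0, 'gripper_width': 1.0}
```

View pics/top0.png

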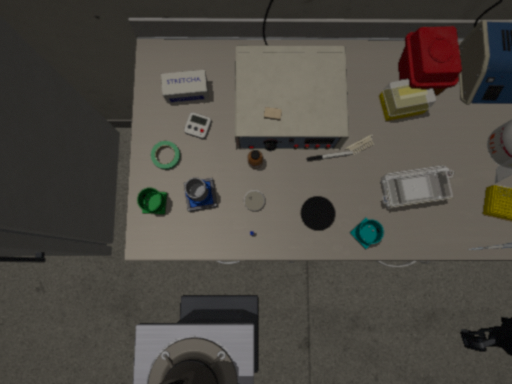

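View pics/side0.png

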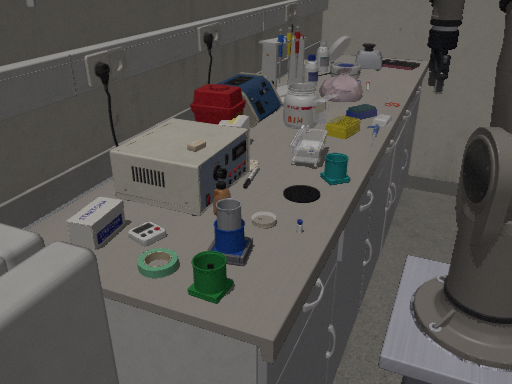

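Top view: steel/blue nested beakers at about (197,190), coaster (318,213), bottle (256,158), dish (255,201), vial (253,234). The side view shows the nested pair at (229,225) and the coaster at (301,194). Next I'll measure positions.

```bash
cat > h.py <<'E'
from station import bot
import cv2,numpy as np
def cloud(n,d):
    c=bot.get_calibration(n);f=192/np.tan(np.radians(c["fovy"]/2));V=np.array(c["view"])
    v,u=np.mgrid[:384,:512];P=np.stack([(u-c["cx"])/f*d,(v-c["cy"])/f*d,d],-1)
    return (P-V[:3,3])@V[:3,:3]
def circ(x,y):
    A=np.c_[x,y,np.ones_like(x)];s=np.linalg.lstsq(A,x*x+y*y,rcond=None)[0];a,b=s[:2]/2
    return a,b,np.sqrt(s[2]+a*a+b*b)
def ray(n,u,v,z):
    c=bot.get_calibration(n);f=192/np.tan(np.radians(c["fovy"]/2));V=np.array(c["view"])
    o=-V[:3,:3].T@V[:3,3];r=V[:3,:3].T@np.array([(u-c["cx"])/f,(v-c["cy"])/f,1]);return o+r*(z-o[2])/r[2]
E
python3 - <<'E'
from h import *
z=np.load("pics/top0.npz");p,d=z["p"],z["d"];W=cloud("top",d);Z=W[...,2]
m=np.zeros(d.shape,bool);m[165:220,175:225]=1
q=W[m&(Z>.105)&(d>0)];print(len(q),q.min(0),q.max(0),circ(q[:,0],q[:,1]))
for n,(u,v),r in[("bottle",(256,158),18),("dish",(255,201),14),("vial",(253,234),6)]:
    k=np.zeros(d.shape,bool);k[v-r:v+r,u-r:u+r]=1;q=W[k&(Z>.008)&(d>0)];print(n,len(q),q.min(0).round(3),q.max(0).round(3))
g=(p.max(2)<40).astype(np.uint8);g[:190]=0;g[240:]=0;g[:,:290]=0;g[:,345:]=0
M=cv2.moments(g,True);c=ray("top",M["m10"]/M["m00"],M["m01"]/M["m00"],.006);print("coaster",c,g.sum(),W[213,318])
# side rays
z=np.load("pics/side0.npz");ps,ds=z["p"],z["d"];S=cloud("side",ds);k=np.zeros(d.shape,bool);k[190:262,205:255]=1
q=S[k&(S[...,2]>.113)&(ds>0)];print("side rim",len(q),q.min(0),q.max(0))
q=S[k&(S[...,2]>.085)&(S[...,2]<.11)&(ds>0)];print("side wall",len(q),circ(q[:,0],q[:,1]))
g=(ps.max(2)<40).astype(np.uint8);g[:175]=0;g[208:]=0;g[:,:275]=0;g[:,330:]=0
M=cv2.moments(g,True);print(ray("side",M["m10"]/M["m00"],M["m01"]/M["m00"],.006),g.sum())
def crop(im,y0,y1,x0,x1,s):return cv2.resize(im[y0:y1,x0:x1,::-1],None,fx=s,fy=s,interpolation=cv2.INTER_NEAREST)
cv2.imwrite("pics/c.png",np.hstack([crop(p,160,220,165,225,6),crop(ps,190,262,195,265,5)[:360]]))
E
```

```text
123 [ 0.4783849  -0.03603325  0.10514548] [0.53099165 0.01530724 0.12741486] (np.float64(0.5037388938880849), np.float64(-0.009935699098611792), np.float64(0.024809473513730914))
bottle 607 [ 0.58  -0.213  0.011] [ 0.639 -0.116  0.113]
dish 352 [ 0.459 -0.19   0.01 ] [ 0.517 -0.133  0.023]
vial 17 [ 0.389 -0.159  0.015] [ 0.399 -0.151  0.033]
coaster [ 0.45200213 -0.34151903  0.006     ] 875 [ 0.45142589 -0.34219292  0.01002051]
side rim 206 [ 0.47742039 -0.03498469  0.11305343] [0.53116873 0.01941126 0.12362175]
side wall 344 (np.float64(0.5039071903701087), np.float64(-0.007593595960274868), np.float64(0.024511167373968603))
[ 0.44850683 -0.3323412   0.006     ] 502
```

View pics/c.png

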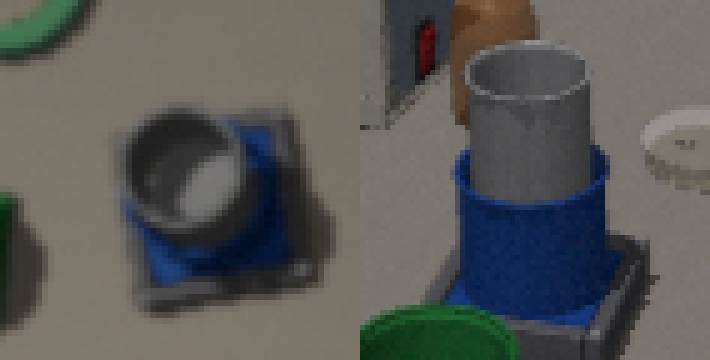

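The crop shows the steel rim well above the blue rim, with the green beaker's rim about 20 mm outside the finger sweep. The steel axis is at about (0.504, -0.009) and the coaster at about (0.451, -0.339). Next I'll move above the steel beaker.

Call:
{"method": "servo_tool", "body": {"motion": [[[1,0.7,0.8,0,0],[1,0.7,0.8,0,0],[1,0.7,0.8,0,0],[1,0.7,0.8,0,0],[1,0.7,0.8,0,0],[1,0.7,0.8,0,0],[1,0.7,0.8,0,0],[1,0.7,0.8,0,0],[1,0.7,0.8,0,0],[1,0.7,0.8,0,0],[1,0.12,0.8,0,0],[1,0.12,0.8,0,0],[1,0.12,0.8,0,0],[1,0.12,0.8,0,0],[1,0.12,0.8,0,0],[1,0.12,0.8,0,0],[1,0.12,0.8,0,0],[1,0.12,0.8,0,0],[1,0.12,0.8,0,0],[1,0.12,0.8,0,0]]], "newtons": 45}}

```text
t: 2.1
eef_pos: [0.5031, -0.0106, 0.2498]
tool_rot: [0.0, 0.991, 0.131, -0.0]
contact_force: [-1.4, -0.2, 0.4]
gripper_width: 0.998
grasp_force: 0.0
```

Call:
{"method": "servo_tool", "body": {"motion": [[[1,0.02,0.04,-0.6,0],[1,0,0,-0.6,0],[1,0,0,-0.6,0],[1,0,0,-0.6,0],[1,0,0,-0.6,0],[1,0,0,-0.4,0],[1,0,0,-0.2,0],[1,0,0,-0.1,0],[1,0,0,0,0]]]}}

```text
t: 3.0
eef_pos: [0.5042, -0.0102, 0.102]
tool_rot: [-0.0, 0.991, 0.131, -0.0]
contact_force: [-0.4, -0.5, -0.7]
gripper_width: 0.998
grasp_force: 0.0
```

```bash
cat > s.py <<'E'
from station import bot
import numpy as np
o=bot.get_obs();w,x,y,z=o["tool_rot"]
print("t",round(o["t"],2),"pos",np.round(o["eef_pos"],4),"F",np.round(o["contact_force"],2),"T",np.round(o["torque"],3),"j7",round(o["joint_torque"][6],3),"q7",round(o["q"][6],3),"yaw",round(2*np.arctan2(y,x),4),"w",round(o["gripper_width"],3),"g",round(o["grasp_force"],1))
E
python3 s.py
```

```text
t 3.0 pos [ 0.5042 -0.0102  0.102 ] F [-0.37 -0.47 -0.7 ] T [ 0.019  0.    -0.021] j7 -0.037 q7 -1.596 yaw 0.2627 w 0.998 g 0.0
```

Call:
{"method": "servo_tool", "body": {"motion": [[[0,0,0.02,0,0],[0,0,0,0,0],[0,0,0,0,0],[0,0,0,0,0],[0,0,0,0,0],[0,0,0,0,0],[0,0,0,0,0],[0,0,0,0,0]]], "newtons": 45}}

```text
t: 3.8
eef_pos: [0.5048, -0.0092, 0.1029]
tool_rot: [0.0, 0.991, 0.131, 0.001]
contact_force: [-1.2, 1.3, 6.3]
gripper_width: 0.593
grasp_force: 46.2
```

```bash
python3 s.py
```

```text
t 3.8 pos [ 0.5048 -0.0092  0.1029] F [-1.24  1.35  6.28] T [ 0.162  0.317 -0.02 ] j7 0.01 q7 -1.598 yaw 0.2629 w 0.593 g 46.2
```

Grip is sound and centred, with low side force. Next I'll ease off the down-force and start turning.

Call:
{"method": "servo_tool", "body": {"motion": [[[0,0,0,0.015,0.25],[0,0,0,0.005,0.25],[0,0,0,0,0]]]}}

```text
t: 4.1
eef_pos: [0.5044, -0.0093, 0.103]
tool_rot: [-0.0, 0.987, 0.161, 0.0]
contact_force: [-0.4, 0.2, 1.9]
gripper_width: 0.593
grasp_force: 47.4
```

```bash
python3 s.py
```

```text
t 4.1 pos [ 0.5044 -0.0093  0.103 ] F [-0.39  0.17  1.92] T [0.322 0.06  0.01 ] j7 0.219 q7 -1.545 yaw 0.3242 w 0.593 g 47.4
```

Call:
{"method": "servo_tool", "body": {"motion": [[[0,0,0,0.01,0.25],[0,0,0,0.01,0.25]]]}}

```text
t: 4.3
eef_pos: [0.504, -0.0093, 0.1033]
tool_rot: [-0.0, 0.982, 0.191, -0.0]
contact_force: [0.1, 1.7, -3.4]
gripper_width: 0.592
grasp_force: 47.2
```

```bash
python3 s.py
```

```text
t 4.3 pos [ 0.504  -0.0093  0.1033] F [ 0.13  1.71 -3.36] T [ 0.383 -0.27  -0.238] j7 -0.204 q7 -1.492 yaw 0.3851 w 0.592 g 47.2
```

Call:
{"method": "servo_tool", "body": {"motion": [[[0,0,0,-0.005,0.15],[0,0,0,0,0.15]]]}}

```text
t: 4.5
eef_pos: [0.5042, -0.0093, 0.1034]
tool_rot: [-0.0, 0.978, 0.208, 0.0]
contact_force: [0.4, 1.4, -1.2]
gripper_width: 0.595
grasp_force: 47.3
```

```bash
python3 s.py
```

```text
t 4.5 pos [ 0.5042 -0.0093  0.1034] F [ 0.39  1.43 -1.22] T [ 0.523 -0.092 -0.314] j7 0.123 q7 -1.462 yaw 0.42 w 0.595 g 47.3
```

Call:
{"method": "servo_tool", "body": {"motion": [[[0,0,0,0,0.15],[0,0,0,0,0.15]]]}}

```text
t: 4.7
eef_pos: [0.5042, -0.0093, 0.1034]
tool_rot: [-0.0, 0.974, 0.226, 0.0]
contact_force: [1.4, 1.8, -0.8]
gripper_width: 0.591
grasp_force: 46.9
```

```bash
python3 s.py
```

```text
t 4.7 pos [ 0.5042 -0.0093  0.1034] F [ 1.36  1.81 -0.8 ] T [ 0.557 -0.141 -0.622] j7 0.376 q7 -1.431 yaw 0.4555 w 0.591 g 46.9
```

Stop felt at yaw ≈0.43 (torque −0.31 → −0.62). I'll turn back with a gentle lift.

Call:
{"method": "servo_tool", "body": {"motion": [[[0,0,0,0,-0.3],[0,0,0,0.003,-0.3],[0,0,0,0.004,-0.3],[0,0,0,0.004,-0.3],[0,0,0,0.004,-0.3],[0,0,0,0.004,-0.3],[0,0,0,0.004,-0.3],[0,0,0,0.004,-0.3],[0,0,0,0.004,-0.3]]]}}

```text
t: 5.6
eef_pos: [0.5042, -0.0095, 0.1046]
tool_rot: [0.0, 0.998, 0.066, 0.0]
contact_force: [0.2, 1.3, -2.2]
gripper_width: 0.592
grasp_force: 47.8
```

```bash
python3 s.py
```

```text
t 5.6 pos [ 0.5042 -0.0095  0.1046] F [ 0.19  1.28 -2.23] T [ 0.281 -0.282  0.233] j7 0.221 q7 -1.71 yaw 0.1317 w 0.592 g 47.8
```

Call:
{"method": "servo_tool", "body": {"motion": [[[0,0,0,0.003,-0.3],[0,0,0,0.003,-0.3]]]}}

```text
t: 5.8
eef_pos: [0.5042, -0.0095, 0.1048]
tool_rot: [0.0, 1.0, 0.03, 0.0]
contact_force: [0.3, 1.3, -2.3]
gripper_width: 0.594
grasp_force: 47.8
```

```bash
python3 s.py
```

```text
t 5.8 pos [ 0.5042 -0.0095  0.1048] F [ 0.31  1.32 -2.27] T [ 0.331 -0.295  0.176] j7 0.22 q7 -1.771 yaw 0.0597 w 0.594 g 47.8
```

Call:
{"method": "servo_tool", "body": {"motion": [[[0,0,0,0.003,-0.2],[0,0,0,0.003,-0.2]]]}}

```text
t: 6.0
eef_pos: [0.5042, -0.0095, 0.1051]
tool_rot: [0.0, 1.0, 0.005, 0.0]
contact_force: [1.1, 1.3, -2.4]
gripper_width: 0.595
grasp_force: 47.8
```

```bash
python3 s.py
```

```text
t 6.0 pos [ 0.5042 -0.0095  0.1051] F [ 1.07  1.34 -2.44] T [ 0.276 -0.284  0.177] j7 0.093 q7 -1.813 yaw 0.0108 w 0.595 g 47.8
```

Still free at 0.01, so I have a safe working window of 0.01 to 0.38. Next are working strokes with a gentle lift.

Call:
{"method": "servo_tool", "body": {"motion": [[[0,0,0,0,0.3],[0,0,0,0.004,0.3],[0,0,0,0.0045,0.3],[0,0,0,0.0045,0.3],[0,0,0,0.0045,0.3],[0,0,0,0.0045,0.3],[0,0,0,0.0045,0.3],[0,0,0,0.0045,0.3],[0,0,0,0.0045,0.3],[0,0,0,0.0045,0.3]]]}}

```text
t: 7.0
eef_pos: [0.504, -0.0094, 0.1067]
tool_rot: [-0.0, 0.983, 0.185, -0.0]
contact_force: [1.0, 2.2, -2.6]
gripper_width: 0.595
grasp_force: 47.5
```

```bash
python3 s.py
```

```text
t 7.0 pos [ 0.504  -0.0094  0.1067] F [ 1.01  2.25 -2.65] T [ 0.471 -0.307 -0.201] j7 -0.224 q7 -1.5 yaw 0.3715 w 0.595 g 47.5
```

Call:
{"method": "servo_tool", "body": {"motion": [[[0,0,0,0,-0.3],[0,0,0,0.004,-0.3],[0,0,0,0.0045,-0.3],[0,0,0,0.0045,-0.3],[0,0,0,0.0045,-0.3],[0,0,0,0.0045,-0.3],[0,0,0,0.0045,-0.3],[0,0,0,0.0045,-0.3],[0,0,0,0.0045,-0.3],[0,0,0,0.0045,-0.3],[0,0,0,0,0.3],[0,0,0,0.004,0.3],[0,0,0,0.0045,0.3],[0,0,0,0.0045,0.3],[0,0,0,0.0045,0.3],[0,0,0,0.0045,0.3],[0,0,0,0.0045,0.3],[0,0,0,0.0045,0.3],[0,0,0,0.0045,0.3],[0,0,0,0.0045,0.3]]]}}

```text
t: 9.0
eef_pos: [0.5041, -0.0094, 0.1099]
tool_rot: [-0.0, 0.983, 0.185, -0.0]
contact_force: [2.6, 2.2, -3.2]
gripper_width: 0.593
grasp_force: 47.6
```

```bash
python3 s.py; python3 - <<'E'
from h import *
p,d=bot.read_camera("side");cv2.imwrite("pics/s1.png",cv2.resize(p[180:270,190:275,::-1],None,fx=6,fy=6))
E
```

```text
t 9.0 pos [ 0.5041 -0.0094  0.1099] F [ 2.65  2.21 -3.17] T [ 0.424 -0.193 -0.11 ] j7 -0.251 q7 -1.497 yaw 0.3716 w 0.593 g 47.6
```

View pics/s1.png

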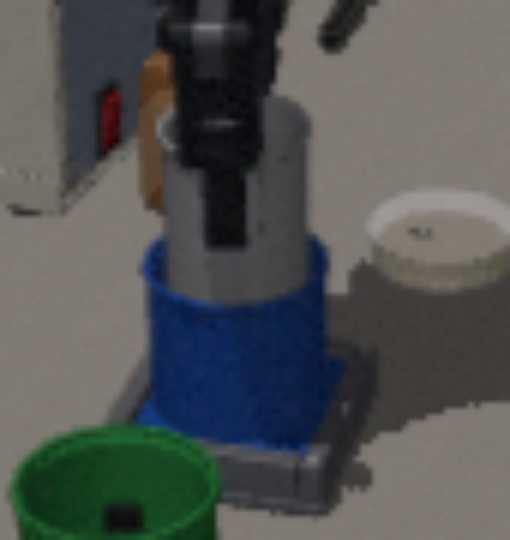

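The picture shows the blue beaker still seated in the nest, with the steel beaker risen and the wall longer than before. The pull has crept up, so I'll lift more slowly.

Call:
{"method": "servo_tool", "body": {"motion": [[[0,0,0,0,-0.3],[0,0,0,0,-0.3],[0,0,0,0.003,-0.3],[0,0,0,0.004,-0.3],[0,0,0,0.004,-0.3],[0,0,0,0.004,-0.3],[0,0,0,0.004,-0.3],[0,0,0,0.004,-0.3],[0,0,0,0.004,-0.3],[0,0,0,0.004,-0.3],[0,0,0,0,0.3],[0,0,0,0.003,0.3],[0,0,0,0.004,0.3],[0,0,0,0.004,0.3],[0,0,0,0.004,0.3],[0,0,0,0.004,0.3],[0,0,0,0.004,0.3],[0,0,0,0.004,0.3],[0,0,0,0.004,0.3],[0,0,0,0.004,0.3]]]}}

```text
t: 11.05
eef_pos: [0.5041, -0.0095, 0.1125]
tool_rot: [-0.0, 0.983, 0.184, -0.0]
contact_force: [0.3, 2.4, -2.0]
gripper_width: 0.591
grasp_force: 47.7
```

```bash
python3 s.py
```

```text
t 11.05 pos [ 0.5041 -0.0095  0.1125] F [ 0.3   2.36 -1.95] T [ 0.406 -0.248 -0.063] j7 -0.292 q7 -1.495 yaw 0.3711 w 0.591 g 47.7
```

Call:
{"method": "servo_tool", "body": {"motion": [[[0,0,0,0,-0.3],[0,0,0,0.004,-0.3],[0,0,0,0.004,-0.3],[0,0,0,0.004,-0.3],[0,0,0,0.004,-0.3],[0,0,0,0.004,-0.3],[0,0,0,0.004,-0.3],[0,0,0,0.004,-0.3],[0,0,0,0.004,-0.3],[0,0,0,0.004,-0.3],[0,0,0,0,0.3],[0,0,0,0.004,0.3],[0,0,0,0.004,0.3],[0,0,0,0.004,0.3],[0,0,0,0.004,0.3],[0,0,0,0.004,0.3],[0,0,0,0.004,0.3],[0,0,0,0.004,0.3],[0,0,0,0.004,0.3],[0,0,0,0.004,0.3]]]}}

```text
t: 13.05
eef_pos: [0.5035, -0.0092, 0.1155]
tool_rot: [-0.0, 0.983, 0.185, -0.001]
contact_force: [-1.3, 2.4, 4.6]
gripper_width: 0.59
grasp_force: 48.3
```

```bash
python3 s.py
```

```text
t 13.05 pos [ 0.5035 -0.0092  0.1155] F [-1.3   2.38  4.62] T [ 0.681  0.453 -0.053] j7 -0.419 q7 -1.492 yaw 0.3714 w 0.59 g 48.3
```

Unexpected upward force here. I'll turn back a little and look.

Call:
{"method": "servo_tool", "body": {"motion": [[[0,0,0,0,-0.25],[0,0,0,0,-0.25]]]}}

```text
t: 13.25
eef_pos: [0.5042, -0.0096, 0.1157]
tool_rot: [0.0, 0.988, 0.153, 0.0]
contact_force: [-0.9, -0.1, 3.6]
gripper_width: 0.59
grasp_force: 48.2
```

```bash
python3 s.py; python3 - <<'E'
from h import *
p,d=bot.read_camera("side");cv2.imwrite("pics/s2.png",cv2.resize(p[180:270,190:275,::-1],None,fx=6,fy=6))
E
python3 s.py
```

```text
t 13.25 pos [ 0.5042 -0.0096  0.1157] F [-0.85 -0.06  3.59] T [-0.186  0.277 -0.028] j7 0.438 q7 -1.549 yaw 0.3068 w 0.59 g 48.2
t 13.3 pos [ 0.5041 -0.0099  0.1157] F [-2.17 -0.03  3.69] T [-0.063  0.436 -0.076] j7 0.201 q7 -1.55 yaw 0.3052 w 0.594 g 48.1
```

View pics/s2.png

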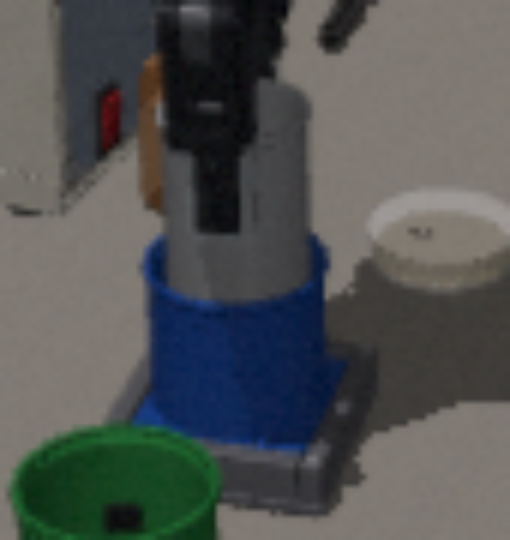

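The blue beaker is still seated and the steel has risen about 13 mm. The upward push fits the pads now bearing on the steel's taper, so it's nearly free. Next is one more stroke.

Call:
{"method": "servo_tool", "body": {"motion": [[[0,0,0,0.004,-0.3],[0,0,0,0.006,-0.3],[0,0,0,0.006,-0.3],[0,0,0,0.006,-0.3],[0,0,0,0.006,-0.3],[0,0,0,0.006,-0.3],[0,0,0,0.006,-0.3],[0,0,0,0.006,-0.2]]]}}

```text
t: 14.1
eef_pos: [0.504, -0.01, 0.1171]
tool_rot: [0.0, 1.0, 0.016, -0.0]
contact_force: [-0.3, -0.1, -1.0]
gripper_width: 0.587
grasp_force: 47.9
```

```bash
python3 s.py
```

```text
t 14.1 pos [ 0.504  -0.01    0.1171] F [-0.3  -0.09 -1.01] T [-0.058  0.039 -0.029] j7 0.166 q7 -1.787 yaw 0.0319 w 0.587 g 47.9
```

Only its own weight (1 N) is felt now, so it's free. I'll lift straight up, gently at first.

Call:
{"method": "servo_tool", "body": {"motion": [[[0,0,0,0.02,0.1],[0,0,0,0.02,0.1],[0,0,0,0.02,0.1],[0,0,0,0.03,0],[0,0,0,0.03,0]]]}}

```text
t: 14.6
eef_pos: [0.5042, -0.0095, 0.1222]
tool_rot: [-0.0, 0.999, 0.035, 0.0]
contact_force: [-0.6, -0.8, -0.0]
gripper_width: 0.594
grasp_force: 47.9
```

```bash
python3 s.py
```

```text
t 14.6 pos [ 0.5042 -0.0095  0.1222] F [-0.62 -0.8  -0.  ] T [ 0.005 -0.043 -0.009] j7 0.007 q7 -1.75 yaw 0.0707 w 0.594 g 47.9
```

Call:
{"method": "servo_tool", "body": {"motion": [[[0,0,0,0.15,0],[0,0,0,0.2,0],[0,0,0,0.25,0],[0,0,0,0.25,0],[0,0,0,0.25,0],[0,0,0,0.25,0],[0,0,0,0.25,0],[0,0,0,0.25,0],[0,0,0,0.25,0],[0,0,0,0.25,0],[0,0,0,0.25,0],[0,0,0,0.25,0],[0,0,0,0.2,0],[0,0,0,0.1,0],[0,0,0,0,0],[0,0,0,0,0],[0,0,0,0,0]]]}}

```text
t: 16.3
eef_pos: [0.5038, -0.0095, 0.2476]
tool_rot: [0.0, 0.999, 0.035, -0.0]
contact_force: [0.1, -0.2, -1.3]
gripper_width: 0.592
grasp_force: 47.8
```

```bash
python3 s.py; python3 - <<'E'
from h import *
p,d=bot.read_camera("side");cv2.imwrite("pics/s3.png",cv2.resize(p[120:270,190:340,::-1],None,fx=4,fy=4))
t,d=bot.read_camera("top");W=cloud("top",d)
g=(t.max(2)<40).astype(np.uint8);g[:190]=0;g[240:]=0;g[:,:290]=0;g[:,345:]=0
for im,n,g in(("",'top',g),):
    c=max(cv2.findContours(g,0,2)[0],key=cv2.contourArea);e=cv2.fitEllipse(c);print(e,ray(n,*e[0],.006))
g=(p.max(2)<45).astype(np.uint8);g[:175]=0;g[210:]=0;g[:,:275]=0;g[:,330:]=0
c=max(cv2.findContours(g,0,2)[0],key=cv2.contourArea);e=cv2.fitEllipse(c);print(e,ray("side",*e[0],.006),ray("side",*(np.array(cv2.boundingRect(c)[:2])+np.array(cv2.boundingRect(c)[2:])/2-.5),.006))
E
```

```text
t 16.3 pos [ 0.5038 -0.0095  0.2476] F [ 0.1  -0.2  -1.26] T [0.023 0.011 0.013] j7 -0.0 q7 -1.678 yaw 0.0708 w 0.592 g 47.8
((317.6126403808594, 212.91419982910156), (31.808650970458984, 32.819786071777344), 140.8238983154297) [ 0.45217812 -0.34174128  0.006     ]
((301.49560546875, 193.7898406982422), (16.635515213012695, 36.36428451538086), 93.01278686523438) [ 0.44863045 -0.33255464  0.006     ] [ 0.44821643 -0.33136084  0.006     ]
```

View pics/s3.png

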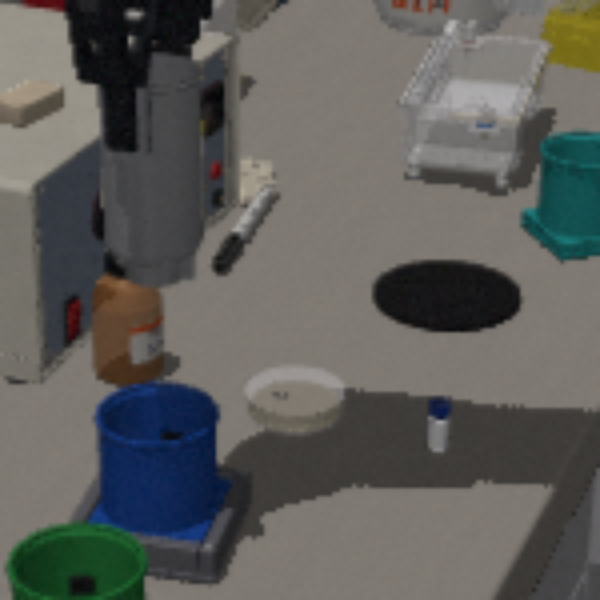

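Steel is clear, blue is seated, and the coaster is at pixel (301,194). Next I'll carry it over.

Call:
{"method": "servo_tool", "body": {"motion": [[[0,-0.05,-0.25,0,0],[0,-0.08,-0.45,0,0],[0,-0.09,-0.55,0,0],[0,-0.09,-0.55,0,0],[0,-0.09,-0.55,0,0],[0,-0.09,-0.55,0,0],[0,-0.09,-0.55,0,0],[0,-0.09,-0.55,0,0],[0,-0.09,-0.55,0,0],[0,-0.09,-0.55,0,0],[0,-0.09,-0.55,0,0],[0,-0.09,-0.55,0,0],[0,-0.09,-0.55,0,0],[0,-0.09,-0.55,0,0],[0,-0.08,-0.5,0,0],[0,-0.05,-0.25,0,0],[0,-0.02,-0.15,0,0],[0,0,0,0,0],[0,0,0,0,0]]]}}

```text
t: 18.3
eef_pos: [0.4501, -0.3365, 0.248]
tool_rot: [-0.0, 0.999, 0.036, 0.0]
contact_force: [-0.2, 1.2, -0.9]
gripper_width: 0.589
grasp_force: 47.8
```

Call:
{"method": "servo_tool", "body": {"motion": [[[0,0,0,-0.2,0],[0,0,0,-0.4,0],[0,0,0,-0.4,0],[0,0,0,-0.4,0],[0,0,0,-0.4,0],[0,0,0,-0.4,0],[0,0,0,-0.4,0],[0,0,0,-0.4,0],[0,0,0,-0.2,0],[0,0,0,-0.1,0],[0,0,0,0,0],[0,0,0,0,0]]]}}

```text
t: 19.5
eef_pos: [0.4502, -0.3375, 0.1167]
tool_rot: [0.0, 0.999, 0.035, 0.0]
contact_force: [1.0, 0.7, -1.0]
gripper_width: 0.593
grasp_force: 47.8
```

```bash
python3 s.py; python3 - <<'E'
from h import *
p,d=bot.read_camera("side");t,d2=bot.read_camera("top")
cv2.imwrite("pics/s4.png",np.hstack([cv2.resize(p[130:220,255:345,::-1],(400,400)),cv2.resize(t[170:250,280:360,::-1],(400,400))]))
E
```

```text
t 19.5 pos [ 0.4502 -0.3375  0.1167] F [ 0.97  0.69 -0.99] T [ 0.031 -0.01   0.001] j7 -0.001 q7 -1.018 yaw 0.0709 w 0.593 g 47.8
```

View pics/s4.png

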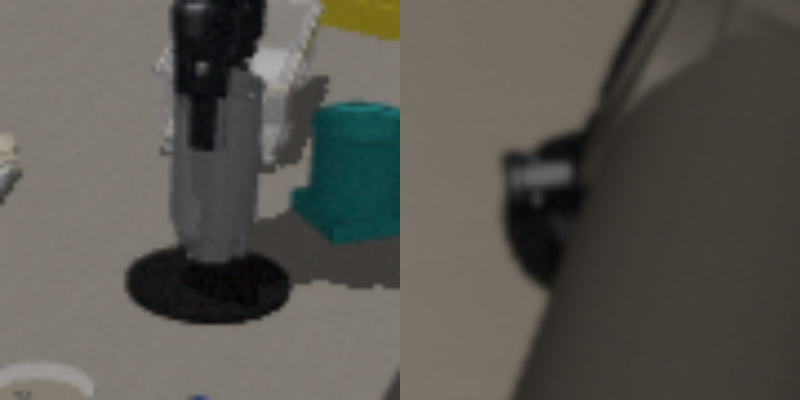

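Side view: the beaker hangs above the coaster's middle (crop pixel 215,255 vs coaster centre 207,285), about 20 mm up. Next I'll lower it gently.

Call:
{"method": "servo_tool", "body": {"motion": [[[0,0,0,-0.1,0],[0,0,0,-0.1,0],[0,0,0,-0.1,0],[0,0,0,-0.1,0],[0,0,0,-0.03,0],[0,0,0,-0.02,0],[0,0,0,0,0]]]}}

```text
t: 20.3
eef_pos: [0.4497, -0.3374, 0.098]
tool_rot: [-0.0, 0.999, 0.035, -0.0]
contact_force: [-0.0, -0.8, -0.8]
gripper_width: 0.594
grasp_force: 47.8
```

Call:
{"method": "servo_tool", "body": {"motion": [[[0,0,0,-0.02,0],[0,0,0,-0.02,0],[0,0,0,0,0]]]}}

```text
t: 20.6
eef_pos: [0.4501, -0.3376, 0.097]
tool_rot: [0.0, 0.999, 0.035, 0.0]
contact_force: [-0.1, 1.4, 4.0]
gripper_width: 0.594
grasp_force: 48.2
```

It's standing on the coaster with about 5 N of contact. I'll hold briefly, then open.

Call:
{"method": "servo_tool", "body": {"motion": [[[0,0,0,0,0],[0,0,0,0,0],[0.6,0,0,0,0],[0.65,0,0,0,0],[0.7,0,0,0,0],[0.8,0,0,0,0],[0.9,0,0,0,0],[1,0,0,0,0],[1,0,0,0,0],[1,0,0,0,0],[1,0,0,0,0]]]}}

```text
t: 21.7
eef_pos: [0.4498, -0.3375, 0.0965]
tool_rot: [0.0, 0.999, 0.035, -0.0]
contact_force: [-0.4, 0.4, 0.1]
gripper_width: 0.997
grasp_force: 0.0
```

```bash
python3 s.py; python3 - <<'E'
from h import *
p,d=bot.read_camera("side");cv2.imwrite("pics/s5.png",cv2.resize(p[130:270,200:345,::-1],None,fx=4,fy=4))
E
```

```text
t 21.7 pos [ 0.4498 -0.3375  0.0965] F [-0.38  0.37  0.08] T [ 0.06   0.001 -0.001] j7 -0.0 q7 -1.022 yaw 0.0708 w 0.997 g 0.0
```

View pics/s5.png

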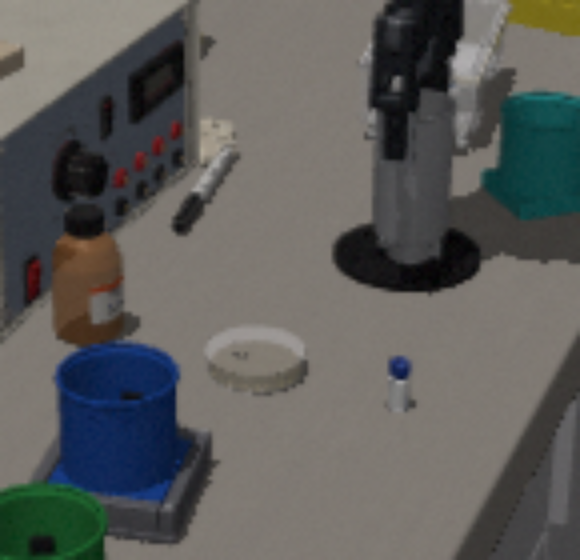

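The picture shows the steel beaker upright near the coaster's middle (410,240), the blue one seated, and the bystanders untouched. I'll raise the hand clear.

Call:
{"method": "servo_tool", "body": {"motion": [[[1,0,0,0.1,0],[1,0,0,0.25,0],[1,0,0,0.4,0],[1,0,0,0.6,0],[1,0,0,0.6,0],[1,0,0,0.6,0],[1,0,0,0.6,0],[1,0,0,0.4,0],[1,0,0,0,0],[1,0,0,0,0],[1,0,0,0,0]]]}}

```text
t: 22.85
eef_pos: [0.4492, -0.337, 0.2376]
tool_rot: [-0.0, 0.999, 0.035, -0.001]
contact_force: [0.6, 0.2, -0.7]
gripper_width: 0.997
grasp_force: 0.0
```

```bash
python3 s.py; python3 - <<'E'
from h import *
p,d=bot.read_camera("side");W=cloud("side",d)
k=np.zeros(d.shape,bool);k[140:205,280:325]=1
q=W[k&(W[...,2]>.06)&(W[...,2]<.1)&(abs(W[...,1]+.337)<.06)&(abs(W[...,0]-.45)<.06)];print(len(q),circ(q[:,0],q[:,1]))
q=W[k&(W[...,2]>.1)&(W[...,2]<.14)&(abs(W[...,1]+.337)<.05)&(abs(W[...,0]-.45)<.05)];print(len(q),q.min(0),q.max(0))
E
```

```text
t 22.85 pos [ 0.4492 -0.337   0.2376] F [ 0.65  0.24 -0.69] T [-0.044  0.001 -0.037] j7 0.0 q7 -0.997 yaw 0.0708 w 0.997 g 0.0
284 (np.float64(0.44948133394323025), np.float64(-0.3352199883594303), np.float64(0.024130402901584958))
223 [ 0.4224597  -0.36562572  0.1000229 ] [ 0.47539185 -0.30722584  0.11752159]
```

The steel stands at (0.449, -0.335) with its rim at z ≈ 0.116, upright on the coaster. Handing in.

```bash
python3 -c "
from station import bot
print(bot.hand_in())"
```

```text
the job is handed in; nothing more can be done
None
```

The steel beaker was twisted free and now stands upright on the coaster, within about 7 mm of its centre; the blue beaker is seated in the nest, the bystanders look undisturbed, and the job is handed in (no verdict shown).

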